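# Size a rigid dilator in the ring gauge

### The arm

A 7-joint arm with a two-finger parallel gripper is mounted at the origin on a cart in front of the work surface, level with it; the furniture and walls round the work are solid. World frame = base frame: x ahead of the robot, y to its left, z up, the work surface at z = 0. Lengths are in m, angles in rad, forces in N, time in s.
With the tool pointing down it reaches from about 0.4 to 0.85 m from the base axis. Payload 4.5 kg.
Tool frame: the origin (TCP) lies at the very end of the fingers, on their centre line; the grasp point (between the pads) lies 19 mm behind it (r.grip_depth is the z of the grasp point in the tool frame, in m); z points along the fingers, y is the line along which they close (so a half turn about z gives the same grasp; the last joint's range is limited). The gripper opens to 88 mm and grips with 3 to 60 N. Pads are 18 mm wide; open, the fingers measure 123 mm over their backs; the gripper's body (75 mm by 187 mm) begins 45 mm behind the grasp point.
Start: joints at [1.203, 0.689, -0.195, 1.565, 0.157, 0.902, -0.215], TCP at [0.244, -0.575, 0.239] pointing down, gripper open.
Joint ranges: [-3.01, 3.01], [-0.46, 2.08], [-1.47, 1.51], [0.13, 2.56], [-1, 4.14], [0.04, 2.09], [-2.66, 2.66]. Speed limits (rad/s): [2.57, 2.57, 3.14, 3.14, 3.14, 3.14, 3.14].

### API

Orientations are given as a unit quaternion [x, y, z, w].
In Python, from plant import r, imaging gives the robot as it stands (r), with the cameras (imaging).
- The arm moves only by the tool tcp_steps, called as name([rows], argument=value, ...), one row to a line, values as JSON. Schema: {"type":"object","properties":{"increments":{"type":"array","items":{"type":"array","items":{"type":"number"},"minItems":7,"maxItems":7},"minItems":1,"maxItems":10},"grip_n":{"type":"number"},"only":{"type":"string"},"quiet":{"type":"boolean"},"lines":{"type":"string"}},"required":["increments"],"additionalProperties":false}. increments is a list of rows, 1 to 10 of them, each of 7 numbers: the opening from 0.0 (shut) to 1.0 (fully open), then dx, dy, dz in normalised numbers (1 is 0.5 m), then a rotation vector rx, ry, rz in a scale on which 1.0 is pi rad; each row is the pose to reach, as a shift and turn from the pose commanded when the call began, along the tool's axes at that moment; what a row does not reach only later rows make up. A row lasts 1/10 s, in which the tool goes at most 0.05 m and 0.15 rad, less where a joint would pass 70% of its speed; a pose out of reach is approached as far as the arm can. The fingers move at their own pace and stop on an object; grip_n is the grip in N (left out, the last holds). Time passes only in rows, so rows that do not move let the fingers close. The tool returns the time, the measured TCP pose, the force, the opening and the grip force at its end. only (a regular expression) keeps the lines of the reply that match it, lines (a string "A,B") keeps lines A to B, and quiet returns only ok. No shift or turn number may pass 1 either way. Input that does not fit is refused with a message, and nothing moves.
- r.get_state(): the state, without advancing time (a new reading comes with each control period).
- imaging.snapshot(name): name is "scene" or "side" or "wrist"; returns the picture (384x512x3 uint8, red, green, blue); there is no depth.
- imaging.camera_params(name): a dict with "fx", "fy", "cx", "cy" (pixels), "rvec" (rotation vector, rad) and "tvec" (3), from world to camera coordinates, as OpenCV has them. Camera axes: x right, y down, z forward; pixel columns grow to the right and rows downward; lengths in m; the calibration is good to about 2 mm. A picture is of the moment at which its call begins: read the wrist's pose just before it. camera_params takes no time and is no camera call; for the wrist camera it gives the pose at the moment of the call.
- r.finish_job(): hands the job in; it is judged then, once.
The state is a dict: "clock": time; "q": joint angles; "qd": joint speeds; "joint_torque": joint torques, N m; "tool_pos": TCP position; "eef_rot": TCP orientation; "contact_force": force on the tool from outside, world axes, zero at the start; "moment": the same for the moment, N m; "opening": opening from 0.0 (shut) to 1.0 (fully open); "finger_force": force on a finger pad.
Only numpy, scipy, OpenCV 4.12 (cv2) and the standard library are available. Lean on these libraries where they do the work, as an engineer would, in place of code of your own. Each camera call takes 0.05 s, during which the arm holds its last target. There are 200 camera calls.

### The job

Lift the steel dilator out of the white block and lower it nose down through the rings of the sizing gauge, which get smaller downward, until the lowest one stops it; keep the forces gentle (never more than 20 N). Press it down into that ring with about 8 N (at least 5 N) for a good second so that it is properly seated, then let go and leave it standing in the gauge so that its size can be read. Do not lean on the gauge with the gripper, and leave the other things on the cart where they are.

Things in the scene. Friction and masses are not known exactly. Their poses are not given: they have to be found in the camera images.
- dilator: Straight round steel rod (a rigid dilator), 140 mm long, 0.10 to 0.21 kg, standing nose down in the block at the start. Origin: centre of the flat nose tip at its lower end; z runs up the rod. Bullet nose: 5 mm wide at the tip, 11 mm wide 2 mm up, 16 mm (the shaft) 10 mm up. Shaft up to 116 mm, then the head.
- dilator_head (a point): the place to grip, from above: middle of the dilator's head, a plain cylinder 20 mm wide from 116 to 140 mm above the nose tip; this point lies on the rod's axis 128 mm above the nose tip
- block: White block 60x60x44 mm on a grey 70x70x8 mm rim, fixed to the cart, with one upright 17.5 mm hole, 34 mm deep, in the middle of its top, in which the dilator stands. Origin: centre of its underside; the dilator's nose tip stands 10 mm above it.
- gauge: Sizing gauge, fixed to the cart: grey foot plate 104x62x10 mm, a 12 mm post 116 mm high and three steel rings, each 6 mm thick, one below the other on one upright axis, on short arms from the post. Origin: on the ring axis at the underside of the foot; z up; x points from the ring axis to the post, 52 mm away. It and the block may stand left or right.
- gauge_mouth (a point): top ring, fixed: bore 24 mm, outside 36 mm; the point is the centre of its bore at its upper face, 112 mm above the foot's underside
- gauge_middle (a point): middle ring: bore 20 mm, outside 32 mm. The point is on the ring axis at its upper face, 85 mm above the foot's underside. Its arm swings stiffly about the post, so the ring itself may stand up to 4 mm to either side (along the gauge's y); the tapered nose pushes it over with a newton or so
- gauge_stop_range (a point): only the middle of the stop ring's range, on the axis 48 mm above the foot's underside. The stop ring (bore 8, outside 28 mm) is clamped tight, its upper face anywhere 36 to 60 mm up, different each time, not reported. It stops the nose tip 1 mm below its upper face (35 to 59 mm up), then gives on a spring, 2.5 N/mm, and is rigid after 5 mm
- oil_dropper: bystander: small amber dropper bottle with a black cap, 24 mm wide, 58 mm high, between gauge and block; origin at the centre of its underside
- stopper: bystander: rubber stopper, 29 mm wide, 24 mm high; origin at the centre of its underside
- slide_box: bystander: flat little carton 34x52x11 mm; origin at the centre of its underside
- bench_timer: bystander: white desk timer 62x62x17 mm; origin at the centre of its underside
- specimen_pot_1: bystander: white specimen pot with lid, 62 mm wide, 62 mm high; origin at the centre of its underside
- strip_canister: bystander: round canister 40 mm wide, 85 mm high; origin at the centre of its underside
- syrup_bottle: bystander: amber bottle with a white cap, 44 mm wide, 135 mm high; origin at the centre of its underside
- stain_bottle: bystander: amber bottle with a black cap, 36 mm wide, 85 mm high; origin at the centre of its underside
- brass_weight: bystander: brass weight with a knob, 22 mm wide, 40 mm high; origin at the centre of its underside
- meter: bystander, fixed: flat white hand-held meter 62x125x22 mm at the back left; origin at the centre of its underside
- dressing_box_low: bystander, fixed: flat carton 100x78x34 mm at the front left; origin at the centre of its underside

How it is judged:
On the way, in this order (a step that is already met when the one before it is completed fails the run):
1. the dilator is lifted clear of the block (z of dilator in the frame of block above 0.06 m and contact force between the fingers and dilator above 0.5 N), for 0.1 s.
2. the dilator, through the two upper rings, is pressed down by the gripper on the stop ring with at least 5 N for half a second (horizontal distance between dilator and gauge below 0.008 m and angle between dilator's own z axis and vertical below 0.15 rad and z of dilator in the frame of gauge between 0.026 and 0.064 m and contact force between dilator and gauge above 5 N and contact force between the fingers and dilator above 0.5 N), for 0.5 s.
At the end, for the whole second after the job is handed in: The dilator stands released and at rest in the gauge, carried by it: nose tip within 8 mm of the ring axis and 26 to 64 mm above the underside of the gauge's foot, leaning less than 0.15 rad (horizontal distance between dilator and gauge below 0.008 m and angle between dilator's own z axis and vertical below 0.15 rad and z of dilator in the frame of gauge between 0.026 and 0.064 m and linear speed of dilator below 0.02 m/s and contact force between dilator and gauge above 0.3 N and contact force between the fingers and dilator below 0.1 N); the robot touches nothing.
It fails at once if the dilator bears on the gauge with more than 20 N (contact force between dilator and gauge above 20 N).
It fails at once if the gripper or arm pushes on the gauge with more than 5 N (contact force between any of the fingers, the arm and gauge above 5 N).
It fails at once if a bystander is moved by more than 15 mm (distance of any of oil_dropper, stopper, slide_box, bench_timer, specimen_pot_1, strip_canister, syrup_bottle, stain_bottle, brass_weight from where it was at the start of the episode above 0.015 m).
It also fails if it takes over 53 s, if anything falls off the work surface, if the arm or the gripper's body presses on something with over 40 N, if the wrist force passes 120 N, or if a joint passes its speed limit or range.

## Working session

There is one attempt and no reset: what is moved stays moved. The work goes in short steps, Python scripts to look and compute and a tool call to move; the robot and the scene stay as the last step left them, time stands still between calls to the robot, and variables do not carry over. Pictures are saved under pics/ and viewed, at most 12 in all, crops included, and the job is handed in when it is done.

```bash
ls; mkdir -p pics; python3 - <<'E'
from plant import r, imaging
import cv2,numpy as np
s=r.get_state();print(s)
for n in("scene","side"):
    im=imaging.snapshot(n);cv2.imwrite(f"pics/{n}.png",im[:,:,::-1]);p=imaging.camera_params(n);print(n,p)
    R=cv2.Rodrigues(np.array(p["rvec"]))[0];print(-R.T@np.array(p["tvec"]).ravel(),R[2])
E
```

```text
pics
plant.py
{'clock': 0.0, 'q': array([ 1.20278657,  0.68996511, -0.19448646,  1.56631574,  0.15729818,
        0.90250129, -0.21510942]), 'qd': array([ 2.08118649e-06, -1.76510327e-04,  1.64130936e-03,  4.22298189e-05,
       -2.96977731e-04, -7.68744083e-04, -1.27566847e-03]), 'joint_torque': array([-5.66449617e-04, -5.27564371e+01, -1.26662493e+00, -1.53431654e+01,
       -5.25436469e-02,  6.62211474e-03,  1.59248125e-04]), 'tool_pos': array([ 0.24412719, -0.57467807,  0.23792865]), 'eef_rot': array([ 9.79881106e-01,  1.99580081e-01, -2.51504108e-04, -8.64249631e-04]), 'contact_force': array([ 0.0083305 ,  0.31227355, -0.01284996]), 'moment': array([-0.00943017, -0.01068657,  0.02605771]), 'finger_force': 0.0, 'opening': 0.9985647293407689}
scene {'fx': 490.05959492441633, 'fy': 490.05959492441633, 'cx': 256.35612375393373, 'cy': 196.99387371484178, 'rvec': array([ 0.95837909, -2.58214309,  0.93643388]), 'tvec': array([0.44342668, 0.33202263, 0.87935776])}
[0.13964594 0.52468054 0.8861973 ] [ 0.41374888 -0.48784741 -0.76864606]
side {'fx': 426.0905371526596, 'fy': 426.0905371526596, 'cx': 257.5293019050591, 'cy': 199.05670961138995, 'rvec': array([ 2.15355661,  0.06398357, -0.00239202]), 'tvec': array([-0.53662134,  0.09822973,  0.95204612])}
[ 0.5566851  -0.71480137  0.61900246] [-0.02650166  0.83400299 -0.55112311]
```

View pics/scene.png

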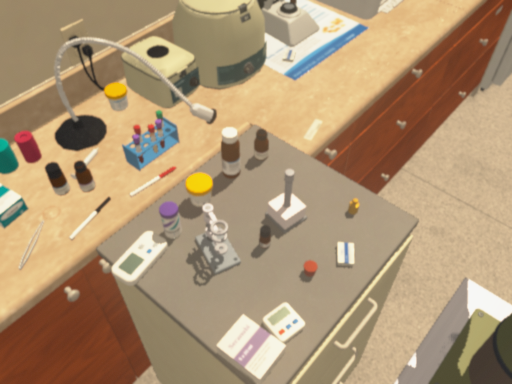

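View pics/side.png

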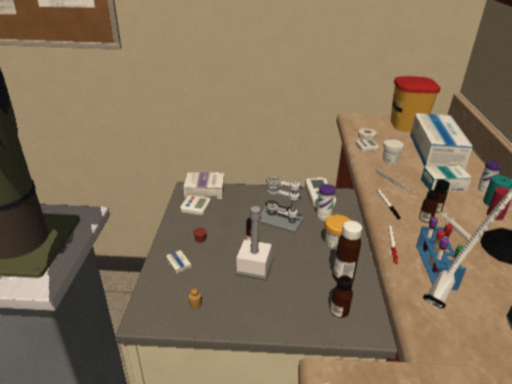

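The scene view shows the dilator head near (289,174) in the block at (287,210), and the gauge rings near (212,215–245) with the post at about (208,215). The side view shows the head at (255,211), block at (255,258), and gauge rings at (283,186) and (283,210). Next I'll enlarge both.

```bash
cat > h.py <<'E'
import cv2,numpy as np
def cam(p):
    R=cv2.Rodrigues(np.array(p["rvec"]))[0];return R,np.array(p["tvec"]).ravel(),np.array([[p["fx"],0,p["cx"]],[0,p["fy"],p["cy"]],[0,0,1]])
def plane(p,uv,z):
    R,t,K=cam(p);c=-R.T@t;d=R.T@np.linalg.inv(K)@np.array([*uv,1.]);return c+d*(z-c[2])/d[2]
def tri(p,uv,p2,uv2):
    A=[]
    for q,w in((p,uv),(p2,uv2)):
        R,t,K=cam(q);A.append(K@np.c_[R,t])
    X=cv2.triangulatePoints(A[0],A[1],np.array(uv,float),np.array(uv2,float)).ravel();return X[:3]/X[3]
def proj(p,X):
    R,t,K=cam(p);x=K@(R@np.array(X,float)+t);return x[:2]/x[2]
E
python3 - <<'E'
import cv2,numpy as np
a=cv2.imread('pics/scene.png')[155:285,150:320];b=cv2.imread('pics/side.png')[165:285,225:345]
a=cv2.resize(a,(510,390),interpolation=cv2.INTER_CUBIC)
a=cv2.resize(cv2.imread('pics/scene.png')[160:280,180:310],None,fx=3,fy=3,interpolation=cv2.INTER_CUBIC)
b=cv2.resize(cv2.imread('pics/side.png')[165:285,225:345],None,fx=3,fy=3,interpolation=cv2.INTER_CUBIC)
cv2.imwrite('pics/c1.png',np.hstack([a,b]))
from plant import r, imaging
from h import *
P=imaging.camera_params("scene");S=imaging.camera_params("side")
print(tri(P,(289,172),S,(255,209)),plane(P,(289,172),.15),plane(S,(255,209),.15))
print(tri(P,(217,252),S,(281,217)),plane(P,(217,252),.01),plane(S,(281,217),.01))
E
```

```text
[ 0.53023285 -0.03797403  0.1481461 ] [ 0.528742   -0.03656631  0.15      ] [ 0.53090076 -0.0402174   0.15      ]
[0.58331241 0.13639703 0.00388089] [0.57550603 0.13880546 0.01      ] [0.58834054 0.13204455 0.01      ]
```

View pics/c1.png

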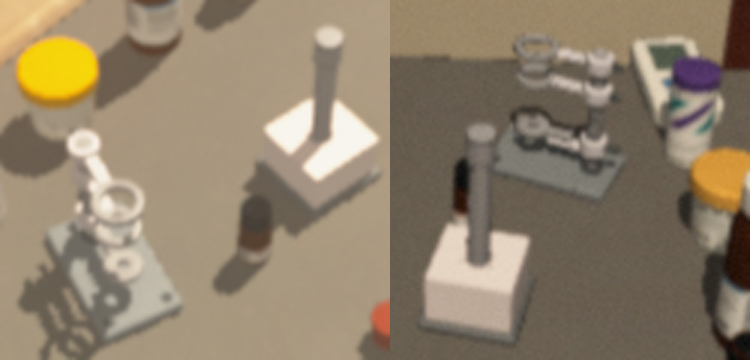

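The crops show the head's top disc centre at scene (289.7,172.7) and side (255.3,209). The mouth ring's centre is at scene (219.3,226.7) and side (273.7,180.3). The post top is at scene (208,207.7) and side (295,184).

```bash
cat >> h.py <<'E'
from scipy.spatial.transform import Rotation as Ro
def togo(r,X,yaw):
    """shift in tool axes + rotvec to TCP world X, tool down, tool y axis at heading yaw"""
    s=r.get_state();R0=Ro.from_quat(s["eef_rot"])
    y=np.array([np.cos(yaw),np.sin(yaw),0]);z=np.array([0,0,-1.]);x=np.cross(y,z)
    R1=Ro.from_matrix(np.c_[x,y,z]);return R0.inv().apply(np.array(X)-s["tool_pos"]).round(4),(R0.inv()*R1).as_rotvec().round(3)
E
python3 - <<'E'
from plant import r, imaging
from h import *
P=imaging.camera_params("scene");S=imaging.camera_params("side")
d=lambda a,b,z:print(tri(P,a,S,b).round(4),plane(P,a,z).round(4),plane(S,b,z).round(4))
d((289.4,172.4),(255,208.7),.15); d((219,226.4),(273.4,180),.112); d((207.7,207.4),(294.7,183.7),.116)
print(Ro.from_quat(r.get_state()["eef_rot"]).as_matrix().round(3))
p=imaging.camera_params("wrist");R,t,K=cam(p);print(p["fx"],-R.T@t,R.round(2))
for y in (0,1.57,.5,-.5,-1):print(y,togo(r,[.53,-.038,.24],y))
E
```

```text
[ 0.5295 -0.0376  0.1482] [ 0.5274 -0.0362  0.15  ] [ 0.5308 -0.0392  0.15  ]
[0.5645 0.1372 0.1105] [0.5629 0.1379 0.112 ] [0.5653 0.1355 0.112 ]
[0.6129 0.1192 0.1137] [0.6104 0.1204 0.116 ] [0.6139 0.1166 0.116 ]
[[ 0.92   0.391 -0.001]
 [ 0.391 -0.92   0.001]
 [-0.    -0.002 -1.   ]]
340.8025229247943 [ 0.30493699 -0.54956311  0.38459015] [[ 0.39 -0.92 -0.  ]
 [-0.89 -0.38  0.26]
 [-0.24 -0.1  -0.97]]
0 (array([ 0.473 , -0.3822, -0.0014]), array([-1.000e-03, -1.000e-03, -1.169e+00]))
1.57 (array([ 0.473 , -0.3822, -0.0014]), array([-1.000e-03, -2.000e-03, -2.739e+00]))
0.5 (array([ 0.473 , -0.3822, -0.0014]), array([-1.000e-03, -1.000e-03, -1.669e+00]))
-0.5 (array([ 0.473 , -0.3822, -0.0014]), array([-0.002, -0.   , -0.669]))
-1 (array([ 0.473 , -0.3822, -0.0014]), array([-0.002, -0.   , -0.169]))
```

The rows are not in the units I measure in: shifts go in shares of 0.5 m and turns go in shares of pi rad. I convert before sending: 0.473 m is 0.946, -0.382 m is -0.764, 0.402 rad is 0.128.

tcp_steps([
  [1,0.946,-0.764,-0.002,-0.0003,0,0.128],
  [1,0.946,-0.764,-0.002,-0.0003,0,0.128],
  [1,0.946,-0.764,-0.002,-0.0003,0,0.128],
  [1,0.946,-0.764,-0.002,-0.0003,0,0.128],
  [1,0.946,-0.764,-0.002,-0.0003,0,0.128],
  [1,0.946,-0.764,-0.002,-0.0003,0,0.128],
  [1,0.946,-0.764,-0.002,-0.0003,0,0.128],
  [1,0.946,-0.764,-0.002,-0.0003,0,0.128],
  [1,0.946,-0.764,-0.002,-0.0003,0,0.128],
  [1,0.946,-0.764,-0.002,-0.0003,0,0.128],
], grip_n=10)

```text
clock: 1.1
tool_pos: [0.4801, -0.132, 0.2394]
eef_rot: [1.0, -0.0, -0.0, 0.001]
contact_force: [0.1, -1.0, -0.4]
opening: 1.003
finger_force: 0.0
```

```bash
python3 -c "
from plant import r, imaging
from h import *
print(togo(r,[.5295,-.038,.24],-1.5708))"
```

```text
(array([ 0.0494, -0.094 , -0.0007]), array([ 0.001,  0.   , -0.   ]))
```

Scaled: -0.094 m is -0.188, 0.049 m is 0.098.

tcp_steps([
  [1,0.05,-0.094,0,0,0,0],
  [1,0.098,-0.188,0,0,0,0],
  [1,0.098,-0.188,0,0,0,0],
  [1,0.098,-0.188,0,0,0,0],
  [1,0.098,-0.188,0,0,0,0],
])

```text
clock: 1.6
tool_pos: [0.5276, -0.0418, 0.2392]
eef_rot: [1.0, -0.001, -0.001, 0.001]
contact_force: [-0.2, -0.4, -0.3]
opening: 1.0
finger_force: 0.0
```

```bash
python3 - <<'E'
from plant import r, imaging
from h import *
p=imaging.camera_params("wrist");im=imaging.snapshot("wrist");cv2.imwrite("pics/w1.png",im[:,:,::-1]);np.save("w1.npy",p,allow_pickle=True)
print(togo(r,[.5295,-.038,.24],-1.5708),proj(p,[.5295,-.038,.15]),proj(p,[.5645,.137,.112]))
E
```

```text
(array([ 0.002 , -0.0043, -0.0007]), array([ 0.002,  0.001, -0.003])) [243.73394207 188.37430606] [ 24.53743415 134.09456468]
```

View pics/w1.png

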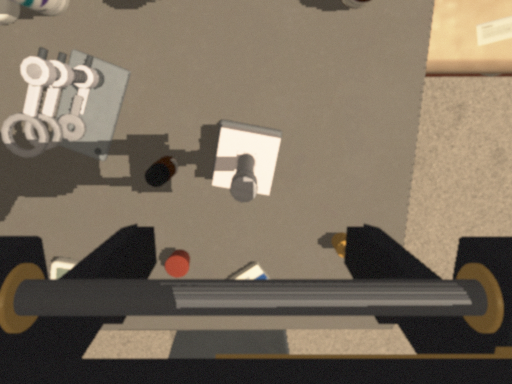

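The wrist view shows the head disc at (244,188) and the mouth ring at about (25,133). Both agree with my projected estimates to within about 1 px.

Scaled: 0.08 m is 0.16, -0.002 m is -0.004.

tcp_steps([
  [0.6,0.002,-0.002,0.06,0,0,0],
  [0.6,0.002,-0.004,0.12,0,0,0],
  [0.6,0.002,-0.004,0.16,0,0,0],
  [0.6,0.002,-0.004,0.16,0,0,0],
  [0.6,0.002,-0.004,0.16,0,0,0],
])

```text
clock: 2.15
tool_pos: [0.5293, -0.0398, 0.1598]
eef_rot: [1.0, -0.001, -0.0, 0.001]
contact_force: [0.0, 0.3, 0.3]
opening: 0.604
finger_force: 0.0
```

```bash
python3 - <<'E'
from plant import r, imaging
from h import *
p=imaging.camera_params("wrist");im=imaging.snapshot("wrist");cv2.imwrite("pics/w2.png",im[:,:,::-1])
print(togo(r,[.5295,-.038,.119],-1.5708),proj(p,[.5295,-.038,.15]))
E
```

```text
(array([-0.0005, -0.0015,  0.0414]), array([ 0.002, -0.002, -0.002])) [245.29248303 233.99221879]
```

View pics/w2.png

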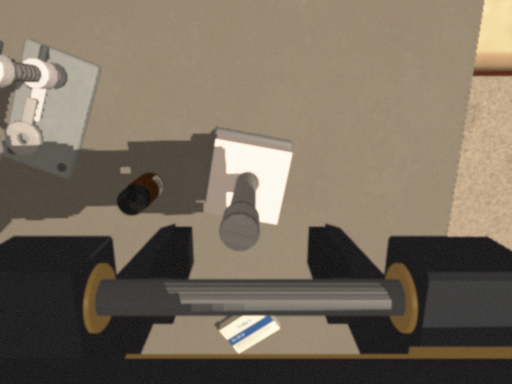

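The head disc is now at about (240.5,230), a few pixels off my prediction, so I'll fit it properly.

```bash
python3 - <<'E'
from plant import r, imaging
from h import *
p=imaging.camera_params("wrist");im=cv2.imread("pics/w2.png")
g=cv2.cvtColor(im,cv2.COLOR_BGR2GRAY)[195:260,205:280]
c=cv2.HoughCircles(cv2.GaussianBlur(cv2.resize(g,None,fx=3,fy=3,interpolation=cv2.INTER_CUBIC),(5,5),0),cv2.HOUGH_GRADIENT,1.5,30,param1=60,param2=20,minRadius=35,maxRadius=65)
print(c)
for uv in c[0][:3]:
    q=(uv[0]/3+205-.33,uv[1]/3+195-.33);print(q,plane(p,q,.15))
q=np.load("w1.npy",allow_pickle=True).item();print(plane(q,(244,188),.15),plane(p,(241,231),.15), tri(q,(244,188),p,(241,231)))
s=r.get_state();print(s["tool_pos"])
E
```

```text
[[[102.75     105.75      60.800003]
  [102.75      72.75      50.6     ]]]
(np.float32(238.92), np.float32(229.92)) [ 0.53209328 -0.03450921  0.15      ]
(np.float32(238.92), np.float32(218.92)) [ 0.53785516 -0.03457322  0.15      ]
[ 0.52977743 -0.03819268  0.15      ] [ 0.53151873 -0.03553036  0.15      ] [ 0.52695194 -0.03661639  0.13913539]
[ 0.52996505 -0.03941743  0.16040485]
```

Scaled: 0.041 m is 0.082, 0.001 m is 0.002.

tcp_steps([
  [0.6,0.002,-0.007,0.02,0,0,0],
  [0.6,0.002,-0.007,0.06,0,0,0],
  [0.6,0.002,-0.007,0.082,0,0,0],
  [0.6,0.002,-0.007,0.082,0,0,0],
  [0.6,0.002,-0.007,0.082,0,0,0],
], grip_n=10)

```text
clock: 2.7
tool_pos: [0.5308, -0.0346, 0.1186]
eef_rot: [1.0, -0.0, 0.0, 0.001]
contact_force: [-0.2, -0.2, -0.2]
opening: 0.601
finger_force: 0.0
```

tcp_steps([
  [0.2,0,0,0,0,0,0],
  [0.2,0,0,0,0,0,0],
  [0.1,0,0,0,0,0,0],
  [0.1,0,0,0,0,0,0],
  [0.1,0,0,0,0,0,0],
  [0.1,0,0,0,0,0,0],
  [0.1,0,0,0,0,0,0],
  [0.1,0,0,0,0,0,0],
], grip_n=10)

```text
clock: 3.5
tool_pos: [0.5308, -0.0347, 0.1186]
eef_rot: [1.0, -0.0, 0.0, 0.001]
contact_force: [0.2, 0.1, 1.4]
opening: 0.216
finger_force: 10.0
```

Scaled: -0.12 m is -0.24, -0.01 m is -0.02.

tcp_steps([
  [0,0,0,0,0,0,0],
  [0,0,0,0,0,0,0],
  [0,0,0,-0.02,0,0,0],
  [0,0,0,-0.05,0,0,0],
  [0,0,0,-0.09,0,0,0],
  [0,0,0,-0.14,0,0,0],
  [0,0,0,-0.19,0,0,0],
  [0,0,0,-0.24,0,0,0],
  [0,0,0,-0.24,0,0,0],
  [0,0,0,-0.24,0,0,0],
], grip_n=30)

```text
clock: 4.5
tool_pos: [0.5301, -0.0344, 0.2383]
eef_rot: [1.0, 0.0, -0.0, 0.0]
contact_force: [-0.5, 0.1, -3.0]
opening: 0.211
finger_force: 30.0
```

```bash
python3 - <<'E'
from plant import r, imaging
from h import *
p=imaging.camera_params("wrist");im=imaging.snapshot("wrist");cv2.imwrite("pics/w3.png",im[:,:,::-1]);np.save("w3.npy",p,allow_pickle=True)
s=r.get_state();print(s["tool_pos"],proj(p,[.5645,.137,.112]),proj(p,s["tool_pos"]-[0,0,.109]))
E
```

```text
[ 0.52963201 -0.03437111  0.23755911] [ 34.20550355 137.07930019] [249.2156738  184.52682151]
```

View pics/w3.png

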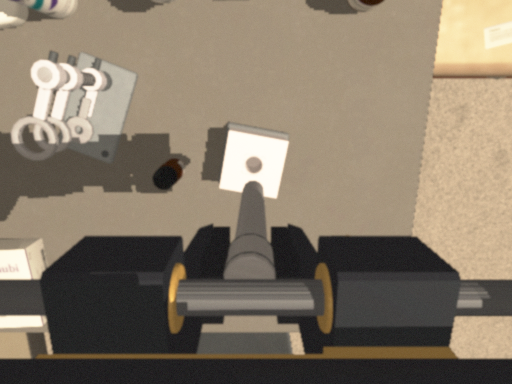

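The wrist view shows the rod lifted, with its nose at about (255,185), the mouth ring's centre at (37,138), and the empty block hole.

```bash
python3 - <<'E'
from plant import r, imaging
from h import *
p=np.load("w3.npy",allow_pickle=True).item();q=np.load("w1.npy",allow_pickle=True).item()
n=plane(p,(255,185),.128);m=plane(p,(37,138),.112);m1=plane(q,(25,133),.112);print(n,m,m1,m-n)
P=imaging.camera_params("scene");S=imaging.camera_params("side")
for k in("scene","side"):
    im=imaging.snapshot(k);c=imaging.camera_params(k);print(k,proj(c,[.53,-.034,.128]));cv2.imwrite(f"pics/l_{k}.png",im[:,:,::-1])
a=cv2.resize(cv2.imread('pics/l_scene.png')[100:220,230:330],None,fx=4,fy=4,interpolation=cv2.INTER_CUBIC)
b=cv2.resize(cv2.imread('pics/l_side.png')[125:245,205:305],None,fx=4,fy=4,interpolation=cv2.INTER_CUBIC)
cv2.imwrite('pics/c2.png',np.hstack([a,b]))
E
```

```text
[ 0.5291037  -0.03887581  0.128     ] [0.56376777 0.13489272 0.112     ] [0.56536446 0.13648024 0.112     ] [ 0.03466407  0.17376854 -0.016     ]
scene [287.16498091 179.59401918]
side [254.48616537 216.35647443]
```

View pics/c2.png

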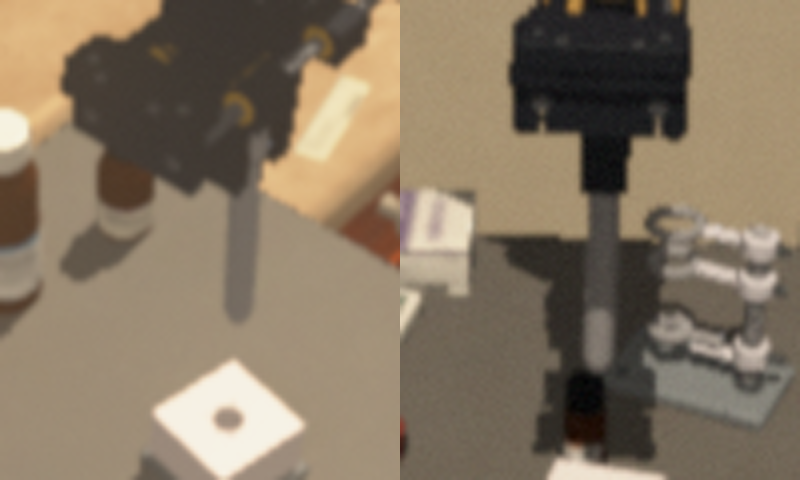

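In the side and scene crops, the nose tip is at scene (289.5,179.5) and side (254.5,217). I'll compare it with the mouth ring using the same cameras.

```bash
python3 - <<'E'
from plant import r, imaging
from h import *
P=imaging.camera_params("scene");S=imaging.camera_params("side")
n=tri(P,(289.3,179.2),S,(254.3,216.7));m=tri(P,(219,226.4),S,(273.4,180));print(n,m,m-n)
z=.128
print(plane(P,(219,226.4),.112)-plane(P,(289.3,179.2),z),plane(S,(273.4,180),.112)-plane(S,(254.3,216.7),z))
s=r.get_state();print(s["tool_pos"],s["eef_rot"])
E
```

```text
[ 0.52827166 -0.0372042   0.12870854] [0.56447668 0.13722503 0.11054349] [ 0.03620502  0.17442923 -0.01816505]
[ 0.03560304  0.17569905 -0.016     ] [ 0.03556514  0.17072989 -0.016     ]
[ 0.52946521 -0.03442456  0.2370925 ] [ 9.99998801e-01 -1.50149276e-05 -1.46414167e-03  5.03833932e-04]
```

Scaled: -0.174 m is -0.348, 0.0355 m is 0.071.

tcp_steps([
  [0,0.01,-0.04,-0.01,0,0,0],
  [0,0.026,-0.12,-0.01,0,0,0],
  [0,0.042,-0.2,-0.01,0,0,0],
  [0,0.056,-0.28,-0.01,0,0,0],
  [0,0.068,-0.33,-0.01,0,0,0],
  [0,0.071,-0.348,-0.01,0,0,0],
  [0,0.071,-0.348,-0.01,0,0,0],
  [0,0.071,-0.348,-0.01,0,0,0],
  [0,0.071,-0.348,-0.01,0,0,0],
  [0,0.071,-0.348,-0.01,0,0,0],
])

```text
clock: 5.65
tool_pos: [0.5661, 0.1375, 0.2433]
eef_rot: [1.0, -0.001, -0.0, 0.001]
contact_force: [0.9, 0.3, -2.4]
opening: 0.21
finger_force: 30.0
```

```bash
python3 - <<'E'
from plant import r, imaging
from h import *
s=r.get_state();print(s["tool_pos"],s["eef_rot"],s["contact_force"])
ims=[]
for k,(u,v) in dict(scene=(215,225),side=(275,190),wrist=(250,190)).items():
    p=imaging.camera_params(k);im=imaging.snapshot(k);cv2.imwrite(f"pics/m_{k}.png",im[:,:,::-1]);h=33 if k!="wrist" else 66;f=4 if k!="wrist" else 2
    ims.append(cv2.resize(im[v-2*h:v+h+h,u-h:u+h][:,:,::-1],None,fx=f,fy=f,interpolation=cv2.INTER_CUBIC));np.save(f"m_{k}.npy",p,allow_pickle=True)
cv2.imwrite("pics/c3.png",np.hstack(ims))
E
```

```text
[0.56610835 0.13748026 0.24332313] [ 9.99998401e-01 -1.47330367e-03 -1.09124371e-06  1.01335248e-03] [ 0.92844063  0.30208732 -2.39180239]
```

View pics/c3.png

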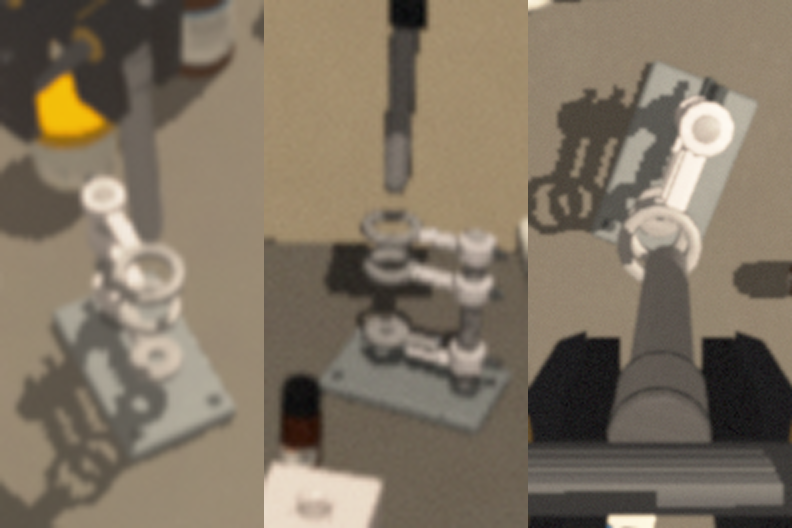

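The crops show the nose just above the mouth. Nose tip: scene (218.3,217.7), side (275,171.5), wrist (251,184.5). Mouth: scene (219.8,226.8), side (273.5,180.5), wrist (252,178.5). Stop ring: scene (221,247.7), side (272.5,207.3).

```bash
python3 - <<'E'
from h import *
L=lambda k:np.load(f"m_{k}.npy",allow_pickle=True).item()
P,S,W=L("scene"),L("side"),L("wrist")
o=.3
for p,n,m in((P,(218.3,217.3),(219.8,226.8)),(S,(275,171),(273.5,180.5)),(W,(251,184),(252,178.5))):
    print((plane(p,m,.112)-plane(p,n,.134)).round(4), plane(p,m,.112).round(4),plane(p,n,.134).round(4))
print(tri(P,(218.3,217.3),S,(275,171)),tri(P,(219.8,226.8),S,(273.5,180.5)),tri(P,(221,247.7),S,(272.5,207.3)))
E
```

```text
[-0.0058  0.0036 -0.022 ] [0.5611 0.1376 0.112 ] [0.5669 0.134  0.134 ]
[-0.0024 -0.006  -0.022 ] [0.5655 0.1333 0.112 ] [0.5679 0.1393 0.134 ]
[-0.0009 -0.0009 -0.022 ] [0.5653 0.136  0.112 ] [0.5662 0.1369 0.134 ]
[0.56682712 0.13495561 0.13585307] [0.5639988  0.13631168 0.10932029] [0.56546026 0.13630524 0.03409024]
```

Scaled: 0.042 m is 0.084, 0.034 m is 0.068.

tcp_steps([
  [0,-0.003,0,0.008,0,0,0],
  [0,-0.003,0,0.02,0,0,0],
  [0,-0.003,0,0.032,0,0,0],
  [0,-0.003,0,0.044,0,0,0],
  [0,-0.003,0,0.056,0,0,0],
  [0,-0.003,0,0.068,0,0,0],
  [0,-0.003,0,0.076,0,0,0],
  [0,-0.003,0,0.084,0,0,0],
  [0,-0.003,0,0.084,0,0,0],
])

```text
clock: 6.7
tool_pos: [0.5644, 0.1394, 0.2007]
eef_rot: [1.0, -0.0, -0.0, 0.001]
contact_force: [-1.0, -0.3, -2.5]
opening: 0.211
finger_force: 30.0
```

Scaled: 0.012 m is 0.024, 0.01 m is 0.02.

tcp_steps([
  [0,0,0,0.004,0,0,0],
  [0,0,0,0.008,0,0,0],
  [0,0,0,0.012,0,0,0],
  [0,0,0,0.016,0,0,0],
  [0,0,0,0.02,0,0,0],
  [0,0,0,0.024,0,0,0],
  [0,0,0,0.024,0,0,0],
])

```text
clock: 7.4
tool_pos: [0.5644, 0.1394, 0.189]
eef_rot: [1.0, -0.0, -0.0, 0.001]
contact_force: [-0.5, 0.1, -1.5]
opening: 0.211
finger_force: 30.0
```

Scaled: 0.018 m is 0.036, 0.016 m is 0.032.

tcp_steps([
  [0,0,0.002,0.004,0,0,0],
  [0,0,0.002,0.008,0,0,0],
  [0,0,0.002,0.012,0,0,0],
  [0,0,0.002,0.016,0,0,0],
  [0,0,0.002,0.02,0,0,0],
  [0,0,0.002,0.024,0,0,0],
  [0,0,0.002,0.028,0,0,0],
  [0,0,0.002,0.032,0,0,0],
  [0,0,0.002,0.036,0,0,0],
])

```text
clock: 8.3
tool_pos: [0.5647, 0.1384, 0.1711]
eef_rot: [1.0, -0.0, 0.0, 0.001]
contact_force: [-0.1, 0.1, -1.1]
opening: 0.208
finger_force: 30.0
```

Scaled: 0.004 m is 0.008, 0.003 m is 0.006.

tcp_steps([
  [0,0,0,0.002,0,0,0],
  [0,0,0,0.004,0,0,0],
  [0,0,0,0.006,0,0,0],
  [0,0,0,0.008,0,0,0],
  [0,0,0,0.008,0,0,0],
])

```text
clock: 8.8
tool_pos: [0.5646, 0.1384, 0.1672]
eef_rot: [1.0, -0.0, 0.0, 0.001]
contact_force: [0.2, 1.2, -1.8]
opening: 0.214
finger_force: 30.0
```

```bash
python3 - <<'E'
from plant import r, imaging
from h import *
ims=[]
for k,(u,v) in dict(scene=(215,225),side=(275,190)).items():
    im=imaging.snapshot(k);h=33
    ims.append(cv2.resize(im[v-2*h:v+h+h,u-h:u+h][:,:,::-1],None,fx=4,fy=4,interpolation=cv2.INTER_CUBIC))
cv2.imwrite("pics/c4.png",np.hstack(ims))
E
```

```text
(no output)
```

View pics/c4.png

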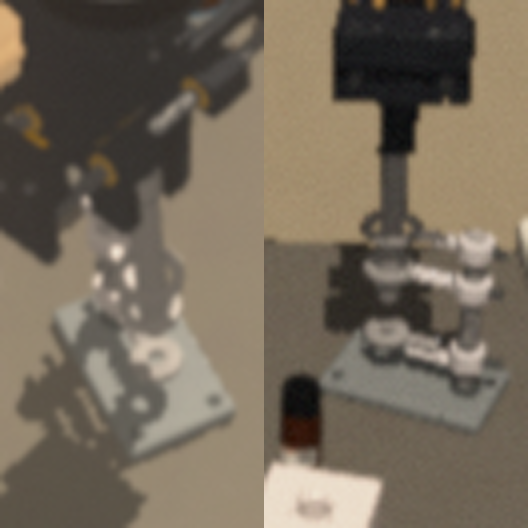

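The rod is through the mouth and middle rings, with the nose at side crop (388,298) and about 20 mm left to the stop ring at (386,333).

Scaled: 0.011 m is 0.022, 0.01 m is 0.02.

tcp_steps([
  [0,0,0,0.004,0,0,0],
  [0,0,0,0.008,0,0,0],
  [0,0,0,0.012,0,0,0],
  [0,0,0,0.016,0,0,0],
  [0,0,0,0.018,0,0,0],
  [0,0,0,0.02,0,0,0],
  [0,0,0,0.022,0,0,0],
  [0,0,0,0.022,0,0,0],
])

```text
clock: 9.7
tool_pos: [0.5646, 0.1384, 0.1561]
eef_rot: [1.0, -0.0, 0.0, 0.001]
contact_force: [-0.1, -0.3, -3.0]
opening: 0.213
finger_force: 30.0
```

Scaled: 0.003 m is 0.006, 0.002 m is 0.004.

tcp_steps([
  [0,0,0,0.002,0,0,0],
  [0,0,0,0.004,0,0,0],
  [0,0,0,0.006,0,0,0],
  [0,0,0,0.006,0,0,0],
])

```text
clock: 10.1
tool_pos: [0.5646, 0.1384, 0.1531]
eef_rot: [1.0, -0.0, -0.0, 0.001]
contact_force: [0.5, 0.7, -3.0]
opening: 0.216
finger_force: 30.0
```

tcp_steps([
  [0,0,0,0.002,0,0,0],
  [0,0,0,0.004,0,0,0],
  [0,0,0,0.004,0,0,0],
  [0,0,0,0.004,0,0,0],
])

```text
clock: 10.5
tool_pos: [0.5646, 0.1384, 0.1512]
eef_rot: [1.0, -0.0, 0.0, 0.001]
contact_force: [-0.2, 0.7, -2.4]
opening: 0.211
finger_force: 30.0
```

Scaled: 0.002 m is 0.004, 0.001 m is 0.002.

tcp_steps([
  [0,0,0,0.002,0,0,0],
  [0,0,0,0.004,0,0,0],
  [0,0,0,0.004,0,0,0],
])

```text
clock: 10.8
tool_pos: [0.5646, 0.1384, 0.1491]
eef_rot: [1.0, -0.0, -0.0, 0.001]
contact_force: [0.6, -0.2, -2.0]
opening: 0.212
finger_force: 30.0
```

Scaled: 0.002 m is 0.004, 0.001 m is 0.002.

tcp_steps([
  [0,0,0,0.002,0,0,0],
  [0,0,0,0.004,0,0,0],
  [0,0,0,0.004,0,0,0],
])

```text
clock: 11.1
tool_pos: [0.5646, 0.1384, 0.1471]
eef_rot: [1.0, -0.0, -0.0, 0.001]
contact_force: [-0.4, 0.7, -1.7]
opening: 0.209
finger_force: 30.0
```

Scaled: 0.0015 m is 0.003, 0.001 m is 0.002.

tcp_steps([
  [0,0,0,0.002,0,0,0],
  [0,0,0,0.003,0,0,0],
  [0,0,0,0.003,0,0,0],
])

```text
clock: 11.4
tool_pos: [0.5648, 0.1384, 0.1459]
eef_rot: [1.0, -0.0, 0.0, 0.0]
contact_force: [-0.1, 0.8, -1.0]
opening: 0.215
finger_force: 30.0
```

Scaled: 0.001 m is 0.002.

tcp_steps([
  [0,0,0,0.002,0,0,0],
  [0,0,0,0.002,0,0,0],
  [0,0,0,0.002,0,0,0],
])

```text
clock: 11.7
tool_pos: [0.5649, 0.1384, 0.145]
eef_rot: [1.0, -0.0, 0.0, 0.0]
contact_force: [0.1, 0.8, 1.4]
opening: 0.212
finger_force: 30.0
```

Scaled: 0.001 m is 0.002.

tcp_steps([
  [0,0,0,0.002,0,0,0],
  [0,0,0,0.002,0,0,0],
  [0,0,0,0.002,0,0,0],
])

```text
clock: 12.0
tool_pos: [0.5649, 0.1385, 0.144]
eef_rot: [1.0, -0.0, 0.0, 0.0]
contact_force: [-0.1, 0.0, 3.0]
opening: 0.204
finger_force: 30.0
```

Scaled: 0.0013 m is 0.0026, 0.0006 m is 0.0012.

tcp_steps([
  [0,0,0,0.0012,0,0,0],
  [0,0,0,0.0026,0,0,0],
  [0,0,0,0.0026,0,0,0],
  [0,0,0,0.0026,0,0,0],
])

```text
clock: 12.4
tool_pos: [0.5651, 0.1385, 0.1429]
eef_rot: [1.0, -0.0, 0.001, 0.0]
contact_force: [-0.4, 0.4, 5.4]
opening: 0.207
finger_force: 30.0
```

tcp_steps([
  [0,0,0,0,0,0,0],
  [0,0,0,0,0,0,0],
  [0,0,0,0,0,0,0],
  [0,0,0,0,0,0,0],
  [0,0,0,0,0,0,0],
  [0,0,0,0,0,0,0],
])

```text
clock: 13.0
tool_pos: [0.5651, 0.1385, 0.1429]
eef_rot: [1.0, -0.0, 0.001, 0.0]
contact_force: [0.3, -0.0, 5.5]
opening: 0.213
finger_force: 30.0
```

Scaled: 0.0003 m is 0.0006.

tcp_steps([
  [0,0,0,0.0006,0,0,0],
  [0,0,0,0.0006,0,0,0],
  [0,0,0,0.0006,0,0,0],
  [0,0,0,0.0006,0,0,0],
  [0,0,0,0.0006,0,0,0],
  [0,0,0,0.0006,0,0,0],
  [0,0,0,0.0006,0,0,0],
  [0,0,0,0.0006,0,0,0],
  [0,0,0,0.0006,0,0,0],
])

```text
clock: 13.9
tool_pos: [0.5652, 0.1385, 0.1426]
eef_rot: [1.0, -0.0, 0.001, 0.0]
contact_force: [-1.1, -0.5, 6.0]
opening: 0.216
finger_force: 30.0
```

Scaled: -0.002 m is -0.004, -0.001 m is -0.002.

tcp_steps([
  [0,0,0,-0.002,0,0,0],
  [0,0,0,-0.004,0,0,0],
  [0,0,0,-0.004,0,0,0],
])

```text
clock: 14.2
tool_pos: [0.5646, 0.1384, 0.1442]
eef_rot: [1.0, -0.0, 0.0, 0.001]
contact_force: [0.5, 0.7, 3.1]
opening: 0.211
finger_force: 30.0
```

tcp_steps([
  [0.22,0,0,0,0,0,0],
  [0.24,0,0,0,0,0,0],
  [0.28,0,0,0,0,0,0],
  [0.35,0,0,0,0,0,0],
  [0.45,0,0,0,0,0,0],
  [0.5,0,0,0,0,0,0],
  [0.5,0,0,0,0,0,0],
], grip_n=5)

```text
clock: 14.9
tool_pos: [0.5646, 0.1383, 0.1441]
eef_rot: [1.0, -0.0, 0.0, 0.001]
contact_force: [0.7, 0.1, 0.3]
opening: 0.499
finger_force: 0.0
```

```bash
python3 - <<'E'
from plant import r, imaging
from h import *
ims=[]
for k,(u,v) in dict(scene=(215,225),side=(275,190),wrist=(250,230)).items():
    im=imaging.snapshot(k);h=33 if k!="wrist" else 66;f=4 if k!="wrist" else 2
    ims.append(cv2.resize(im[v-2*h:v+h+h,u-h:u+h][:,:,::-1],None,fx=f,fy=f,interpolation=cv2.INTER_CUBIC))
cv2.imwrite("pics/c5.png",np.hstack(ims))
E
```

```text
(no output)
```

View pics/c5.png

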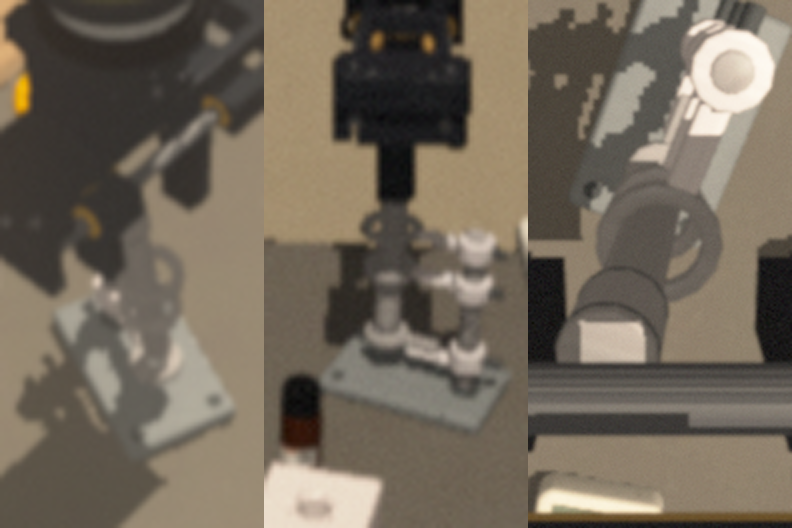

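The dilator stands free in the gauge with its nose in the stop ring and a slight lean towards +y. I'll open wider and retreat upward.

Scaled: -0.13 m is -0.26, -0.11 m is -0.22.

tcp_steps([
  [0.9,0,0,0,0,0,0],
  [0.9,0,0,0,0,0,0],
  [0.9,0,0,0,0,0,0],
  [0.9,0,0,-0.04,0,0,0],
  [0.9,0,0,-0.1,0,0,0],
  [0.9,0,0,-0.16,0,0,0],
  [0.9,0,0,-0.22,0,0,0],
  [0.9,0,0,-0.26,0,0,0],
  [0.9,0,0,-0.26,0,0,0],
  [0.9,0,0,-0.26,0,0,0],
])

```text
clock: 16.05
tool_pos: [0.5644, 0.1385, 0.2739]
eef_rot: [1.0, -0.0, 0.0, 0.001]
contact_force: [0.2, -0.7, -0.1]
opening: 0.903
finger_force: 0.0
```

```bash
python3 - <<'E'
from plant import r, imaging
from h import *
ims=[]
for k,(u,v) in dict(scene=(215,225),side=(275,190),wrist=(250,230)).items():
    im=imaging.snapshot(k);h=33 if k!="wrist" else 66;f=4 if k!="wrist" else 2
    ims.append(cv2.resize(im[v-2*h:v+h+h,u-h:u+h][:,:,::-1],None,fx=f,fy=f,interpolation=cv2.INTER_CUBIC))
cv2.imwrite("pics/c6.png",np.hstack(ims))
E
```

```text
(no output)
```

View pics/c6.png

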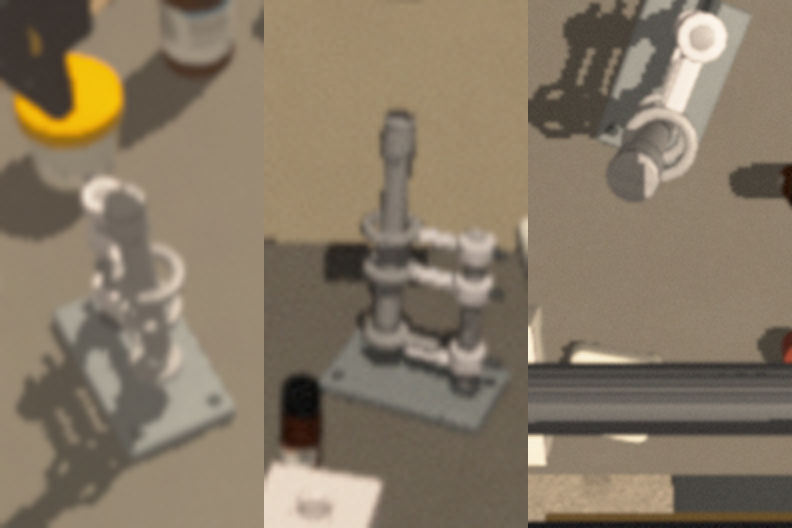

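The dilator stands in all three rings, leaning only slightly, and the gripper is clear of it.

```bash
python3 -c "
from plant import r, imaging
print(r.finish_job())"
```

```text
the job is handed in; nothing more can be done
None
```

The dilator was pressed into the stop ring at about 7.5–8 N for over a second, then released; it stands in the gauge leaning slightly, and I handed the job in at about 16 s (no verdict was returned).

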